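Lay out the ledge for bench-testing two lane-change track pieces

ROBOT

A 6-joint arm with a two-finger parallel gripper is mounted at the origin on the work surface. World frame = base frame: x ahead of the robot, y to its left, z up, the work surface at z = 0. Lengths are in m, angles in rad, forces in N, time in s.
With the tool pointing down it reaches from about 0.35 to 0.875 m from the base axis. Payload 15.5 kg.
Tool frame: the origin (TCP) lies on the centre line of the jaws, within the pads' length; the fingertips stand 17 mm ahead of it and the grasp point (between the pads) lies 2 mm behind it; z points along the fingers, y is the line along which they close (so a half turn about z gives the same grasp; the last joint's range is limited). The gripper opens to 85 mm and grips with 20 to 120 N. Pads are 22 mm wide; open, the fingers measure 114 mm over their backs; the gripper's body (76 mm by 85 mm) begins 54 mm behind the grasp point. The pads swing forward as they close: fully open they stand 13 mm farther back than shut.
Start: joints at [1.248, 0.494, 1.345, -0, 1.302, -0.096], TCP at [0.141, 0.609, 0.248] pointing down, gripper open.
Joint ranges: [-2.91, 2.91], [-0.82, 2.16], [0.22, 2.67], [-1.22, 4.37], [0.12, 2.79], [-3.08, 3.08]. Speed limits (rad/s): [1.89, 1.89, 2.57, 3.01, 3.01, 3.01].

INTERFACE

Orientations are given as a unit quaternion [w, x, y, z].
In Python, from bench import observe, grab_frame, finish_job gives the robot as it stands. The module is installed in compiled form; this text tells all that it offers.
- The arm moves only by the tool step_arm, never from a script. Its argument "motion" is a list of rows, each a list of 3 entries, a list of its own where there are three numbers: the opening, from 0 (shut) to 1 (fully open), then the shift along the tool's x, y, z scaled (see below), then the turn, a rotation vector about the tool's x, y, z scaled (see below). A call has 1 to 12 rows; each row shifts and turns the commanded pose from where the row before left it, along the tool's axes as they then stand; what a row does not reach is not made up. The controller multiplies each number of a shift by 100 cm and each number of a turn by 90 degrees. A row lasts 1/12 s, in which the tool goes at most 41.7 mm and 7.16 degrees, less where a joint would pass 70% of its speed; a pose out of reach is approached as far as the arm can. A call with a number of a shift or a turn outside -1 to 1 is refused whole. A call with a gripper value outside its range is refused whole. The fingers move at their own pace and stop on an object; the grip force is fixed at half the most. Time passes only in rows, so rows that do not move let the fingers close. It gives the time, the measured TCP pose, the force, the opening and the grip force at its end, in the units of the state.
- observe(): the state, without advancing time (a new reading comes with each control period).
- grab_frame(name): name is "scene" or "top" or "wrist"; returns a dict with "frame" (384x512x3 uint8, blue, green, red), "depth" (384x512 float32, m along the optical axis (not along the pixel's ray), 0 where there is no reading), "fx", "fy", "cx", "cy" (pixels), "T" (4x4, takes a point from camera to world coordinates). Camera axes: x right, y down, z forward; pixel columns grow to the right and rows downward; lengths in m; the calibration is good to about 2 mm. A picture is of the moment at which its call begins.
- finish_job(): hands the job in; it is judged then, once.
The state is a dict: "time": time; "joint_positions": joint angles; "qd": joint speeds; "effort": joint torques, N m; "position": TCP position; "tool_rot": TCP orientation; "ft_force": force on the tool from outside, world axes, zero at the start; "moment": the same for the moment, N m; "opening": finger opening in m; "gripper_force": force on a finger pad.
Only numpy, scipy, OpenCV 4.12 (cv2) and the standard library are available. Lean on these libraries where they do the work, as an engineer would, in place of code of your own. Each camera call takes 0.05 s, during which the arm holds its last target. There are 200 camera calls.

TASK

Set the ledge up to bench-test the two chrome lane-change pieces: lay the red-kerbed one at the left end of the black terminal straight and the yellow-kerbed one at its right end (left and right as the robot sees it), both flat on the ledge in one line with the terminal straight and closed up to its ends with no more than a centimetre of gap. Stand the ammeter face up and square on the rubber pad on top of the power pack, setting it down gently because of its glass, and put the red clip bin in front of the terminal straight (on the robot's side), upright and centred on it, long side along it, about 2 cm clear of it. Leave the pack switched off and leave the hand throttle, the plain white-kerbed straight and the slot car where they are.

Things in the scene. Friction and masses are not known exactly. Their poses are not given: they have to be found in the camera images.
- lane_red: Lane-change track piece with RED kerb strips along both long edges: chrome bed, two black slots crossing in an X. Loose, 110 mm long (own y) x 58 mm wide (x) x 12 mm thick, about 0.11 kg. Origin at the centre of the underside, y along its length, z up. The same shape after half a turn. Gripped across its 58 mm width.
- lane_yellow: Lane-change track piece with YELLOW kerb strips along both long edges, otherwise the same as the red one: chrome, crossed slots, 110 (y) x 58 (x) x 12 mm, loose, about 0.11 kg. Origin at the centre of the underside, y along its length, z up. The same shape after half a turn. Gripped across its 58 mm width.
- ammeter: Squat brown bakelite ammeter, face up: case 60 x 60 x 36 mm with a round glass-covered white dial on top (40 mm in all) and a rear step (+x) 14 mm high with two brass terminals to 24 mm. Overall 78 (own x) x 60 mm (y). Loose, 0.3 kg. Origin under the centre of the 78 x 60 outline; the case spans x -39 to +21 mm. Grip across y.
- clip_bin: Red plastic open bin with black and metal track clips in it, 92 mm long (own y) x 60 mm wide (x) x 42 mm high, walls 3 mm, clips fill it to about 27 mm. Loose, about 0.14 kg. Origin at the centre of the underside, z up. Gripped across its outside 60 mm width.
- terminal: Terminal straight, screwed down, roughly along world y: all-black track piece, two parallel railed slots, 110 (own y) x 58 (x) x 12 mm; brown block 50 x 16 x 20 mm with brass screws (to 26 mm) at its far (+x) edge. Origin under the centre of the 110 x 58 piece; +y its left end, -x its front. Other equipment is only beyond x = 0.78 m or |y| = 0.55 m, up to 130 mm high.
- pack: Power pack, fixed: aluminium case 90 (own x) x 150 (y) x 58 mm high, front to -x. On top a flush black rubber pad 80 (x) x 66 mm (y), centre at own (0, +27), its surface 58 mm above the origin; toggle switch and red pilot lamp at own y = -50 mm, up to 20 mm above the top. Two sockets stick out 12 mm at the rear. Origin at the centre of the underside.
- switch (a joint): Toggle switch on the power pack: 0 = off (leaning to the front), 0.7 rad = on (leaning back). Light to tip, stays where it is left. Starts off, to be left off.
- throttle: Bystander: black pistol-grip hand throttle with a red trigger, lying on its side, about 104 x 84 x 28 mm, loose. Origin at the underside near its middle. Leave alone.
- plain: Bystander: plain straight track piece, black with two parallel metal-railed slots and WHITE kerb strips, 110 (own y) x 58 (x) x 12 mm, loose. Origin at the centre of the underside. Leave alone.
- car: Bystander: small blue slot car with a white stripe, 72 mm long (own y) x 34 x 24 mm, loose. Origin at the centre, on the ground. Leave alone.
Not all that is in view belongs to the job. Leave any brown look-alike of the lane_yellow alone.

How it is judged:
By the outcome, as a careful person would: the job done as asked, in the order asked, and still so for the second after the job is handed in, with the robot touching nothing.
It also fails if it takes over 102 s, if anything falls off the work surface, if the arm or the gripper's body presses on something with over 40 N, if the wrist force passes 120 N, or if a joint passes its speed limit or range.

## Working session

There is one attempt and no reset: what is moved stays moved. The work goes in short steps, Python scripts to look and compute and a tool call to move; the robot and the scene stay as the last step left them, time stands still between calls to the robot, and variables do not carry over. Pictures are saved under pics/ and viewed, at most 19 in all, crops included, and the job is handed in when it is done.

Besides the shell and the picture viewer there is one more tool, called after "Emit:" as name(argument=value, ...) on one line, values as JSON. step_arm: Moves the arm, as the interface text tells. Its arguments: {"type":"object","properties":{"motion":{"type":"array"}},"required":["motion"]}

```bash
mkdir -p pics
cat > h.py <<'E'
import numpy as np, cv2
from bench import observe, grab_frame, finish_job
def world(f):
    d=f["depth"]; v,u=np.mgrid[:d.shape[0],:d.shape[1]]
    P=np.stack([(u-f["cx"])/f["fx"]*d,(v-f["cy"])/f["fy"]*d,d],-1)
    W=P@f["T"][:3,:3].T+f["T"][:3,3]; W[d==0]=np.nan
    return W
def save(name,cam):
    f=grab_frame(cam); cv2.imwrite(f"pics/{name}.png",f["frame"]); np.savez(f"pics/{name}.npz",**f); return f
def load(name):
    return dict(np.load(f"pics/{name}.npz"))
E
python3 - <<'E'
from h import *
print({k:np.round(v,3) for k,v in observe().items()})
for c in("top","scene"):
    f=save(c+"0",c); print(c,np.round(f["T"],3).tolist(),f["fx"])
E
```

```text
{'time': np.float64(0.0), 'joint_positions': array([ 1.248,  0.494,  1.346,  0.   ,  1.303, -0.096]), 'qd': array([-0.001, -0.   ,  0.001, -0.001,  0.001,  0.   ]), 'effort': array([-0.0000e+00, -8.8215e+01, -3.8386e+01, -0.0000e+00,  1.0000e-02,
       -0.0000e+00]), 'position': array([0.14 , 0.609, 0.248]), 'tool_rot': array([-0.   ,  0.113,  0.994, -0.001]), 'ft_force': array([0.057, 0.168, 0.148]), 'moment': array([ 0.008, -0.003,  0.069]), 'gripper_force': np.float64(0.0), 'opening': np.float64(0.086)}
top [[-0.006, -0.997, 0.081, 0.366], [-1.0, 0.007, 0.001, -0.057], [-0.001, -0.081, -0.997, 1.256], [0.0, 0.0, 0.0, 1.0]] 362.0278284678257
scene [[-0.44, 0.699, -0.564, 1.15], [0.898, 0.344, -0.274, 0.262], [0.003, -0.627, -0.779, 0.998], [0.0, 0.0, 0.0, 1.0]] 432.605494808954
```

View pics/top0.png

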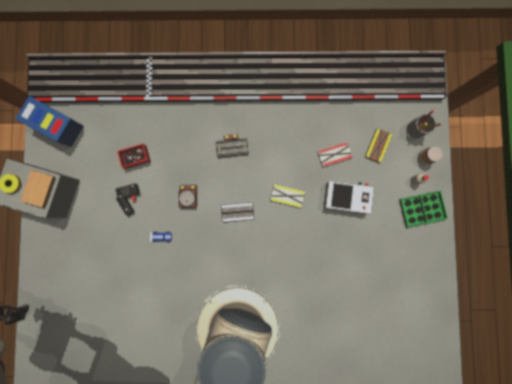

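View pics/scene0.png

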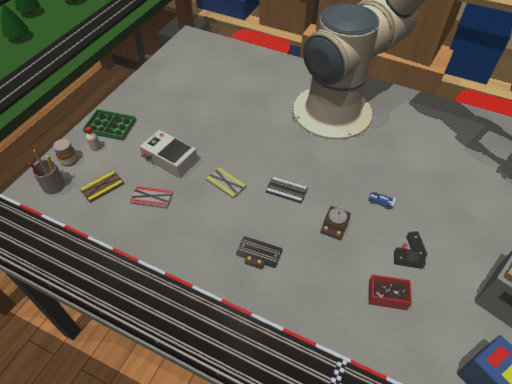

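The top view (up = +x, left = +y) shows these objects:
- Terminal at (232,147), pack at (349,198), ammeter at (188,196), bin at (134,156).
- Bystanders: plain at (237,212), throttle at (127,198), car at (161,237).
- Yellow-kerbed candidates: (288,196) with a chrome bed and X slots, and (379,146) with a brown bed. The chrome one at (288,196) fits lane_yellow.
- Red-kerbed: only (335,155).

I'll confirm these in a crop.

Run:
```python
from h import *
f=load("top0"); im=f["frame"]
cv2.imwrite("pics/crop0.png",cv2.resize(im[120:235,105:405],None,fx=2.66,fy=2.66,interpolation=cv2.INTER_CUBIC))
W=world(f)
print("table z",np.nanmedian(W[250:300,100:180,2]),"terminal top z",W[147,228:238,2].round(4))
names=dict(term=(232,147,7),red=(335,155,7),yel=(288,196,7),amm=(188,196,9),bin=(134,156,12),pack=(349,198,35),plain=(237,212,7))
z0=np.nanmedian(W[250:300,100:180,2])
for n,(u,v,zt) in names.items():
    m=((W[...,2]-z0)>zt/1000).astype(np.uint8)
    k,l=cv2.connectedComponents(m); q=l==l[v,u]
    P=W[q][:,:2]; r=cv2.minAreaRect((P*1000).astype(np.float32)); print(n,q.sum(),np.round(r[0],1),np.round(r[1],1),round(r[2],1),np.round(np.nanmax(W[q][:,2]),3))
```

```text
table z -0.0003026942944774902 terminal top z [0.0079 0.0109 0.0116 0.0085 0.0139 0.0095 0.0132 0.0155 0.013  0.0095]
term 583 [626.   16.7] [ 74.2 109.3] 4.8 0.027
red 515 [ 592.5 -342.6] [ 58.4 110.6] 17.1 0.019
yel 524 [ 448.7 -175.6] [110.   58.1] 76.1 0.019
amm 404 [449.4 166.5] [61.4 73.7] 89.8 0.046
bin 564 [588.2 352.3] [62.4 93.6] 15.2 0.048
pack 1273 [ 445.3 -378.8] [151.4 101.3] 82.0 0.08
plain 528 [393.9  -2.7] [ 57.8 109.2] 4.4 0.02
```

View pics/crop0.png

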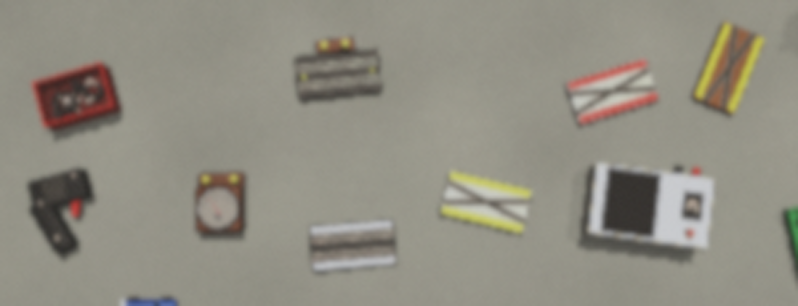

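The crop confirms it: the chrome yellow-kerbed piece is at (288,196), and the one at (379,146) has a brown bed, so it is the look-alike and stays. Poses are measured, so I'm moving.

Add to h.py:
```python
from scipy.spatial.transform import Rotation as Rn
def rot():
    w,x,y,z=observe()["tool_rot"]; return Rn.from_quat([x,y,z,w]).as_matrix()
def plan(p=None,ang=None):
    """shift in tool axes (unit m), turn about tool z etc. (unit 90deg) to reach TCP p with tool y at world angle ang (mod 180), z down"""
    s=observe(); R=rot(); a=np.degrees(np.arctan2(R[1,1],R[0,1]))
    print("t %.2f pos"%s["time"],np.round(s["position"],4),"yang %.2f"%a,"open %.4f gf %.1f"%(s["opening"],s["gripper_force"]),"F",np.round(s["ft_force"],1),"q6 %.2f"%s["joint_positions"][5])
    if p is not None:
        d=np.array(p)-s["position"]; print(" shift",np.round(R.T@d,4),"rows>=%.1f"%(np.linalg.norm(d)/.0417))
    if ang is not None:
        b=np.radians(a+((ang-a+90)%180-90)); Rt=np.array([[-np.sin(b),np.cos(b),0],[np.cos(b),np.sin(b),0],[0,0,-1]]).T
        y=np.array([np.cos(b),np.sin(b),0]); z=np.array([0,0,-1.]); Rt=np.stack([np.cross(y,z),y,z],1)
        r=Rn.from_matrix(R.T@Rt).as_rotvec(degrees=True)/90; print(" turn",np.round(r,4),"rows>=%.1f"%(np.linalg.norm(r)*90/7.16))
        if p is not None: print(" shift after turn",np.round(Rt.T@d,4))
```

```text
(no output)
```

Emit:
step_arm(motion=[[1, [-0.02, -0.018, 0], [0, 0, 0]], [1, [-0.03, -0.027, 0], [0, 0, 0]], [1, [-0.03, -0.027, 0], [0, 0, 0]], [1, [-0.03, -0.027, 0], [0, 0, 0]], [1, [-0.03, -0.027, 0], [0, 0, 0]], [1, [-0.03, -0.027, 0], [0, 0, 0]], [1, [-0.03, -0.027, 0], [0, 0, 0]], [1, [-0.03, -0.027, 0], [0, 0, 0]], [1, [-0.03, -0.027, 0], [0, 0, 0]], [1, [-0.03, -0.027, 0], [0, 0, 0]], [1, [-0.03, -0.027, 0], [0, 0, 0]], [1, [-0.03, -0.027, 0], [0, 0, 0]]])

```text
time: 1.1
position: [0.4114, 0.2215, 0.2483]
tool_rot: [-0.0, 0.113, 0.994, -0.0]
ft_force: [1.2, 0.7, -0.5]
opening: 0.0853
gripper_force: 0.0
```

Emit:
step_arm(motion=[[1, [-0.03, -0.022, -0.012], [0, 0, 0]], [1, [-0.03, -0.022, -0.012], [0, 0, 0]], [1, [-0.03, -0.022, -0.012], [0, 0, 0]], [1, [-0.03, -0.022, -0.012], [0, 0, 0]], [1, [0, 0, 0], [0, 0, 0.079]], [1, [0, 0, 0], [0, 0, 0.079]], [1, [0, 0, 0], [0, 0, 0.079]], [1, [0, 0, 0], [0, 0, 0.079]], [1, [0, 0, 0], [0, 0, 0.079]], [1, [0, 0, 0], [0, 0, 0.079]], [1, [0, 0, 0], [0, 0, 0.079]], [1, [0, 0, 0], [0, 0, 0.079]]])

```text
time: 2.1
position: [0.5077, 0.1106, 0.296]
tool_rot: [-0.0, 0.575, 0.818, -0.0]
ft_force: [-0.3, -0.4, 0.4]
opening: 0.0856
gripper_force: 0.0
```

Run:
```python
from h import *
plan([.52,.10,.30],5)
f=save("w1","wrist"); print(np.round(f["T"],3).tolist(),f["fx"])
```

```text
t 2.10 pos [0.5077 0.1106 0.296 ] yang 19.77 open 0.0856 gf 0.0 F [-0.3 -0.4  0.4] q6 -0.25
 shift [-0.0141  0.008  -0.004 ] rows>=0.4
 turn [-0.0004 -0.      0.1641] rows>=2.1
 shift after turn [-0.0116  0.0113 -0.004 ]
[[0.941, 0.322, 0.103, 0.481], [0.338, -0.896, -0.287, 0.185], [0.0, 0.305, -0.952, 0.422], [0.0, 0.0, 0.0, 1.0]] 330.107075476957
```

View pics/w1.png

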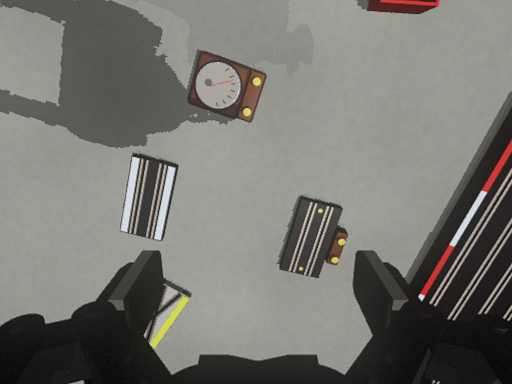

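The wrist view shows terminal at (312,237), ammeter at (227,86), plain at (150,197), and a corner of the chrome yellow piece at (168,315). I'll measure from it.

```bash
cat >> h.py <<'E'
def meas(name,guess,lo,hi=.2,rad=.09):
    f=load(name); W=world(f); d=np.hypot(W[...,0]-guess[0],W[...,1]-guess[1])
    m=((W[...,2]>lo)&(W[...,2]<hi)&(d<rad)).astype(np.uint8)
    n,l,st,_=cv2.connectedComponentsWithStats(m); 
    if n<2: print("none"); return
    i=1+np.argmax(st[1:,4]); q=l==i; P=W[q]; r=cv2.minAreaRect((P[:,:2]*1000).astype(np.float32))
    c,(w,h),a=r
    if w<h: w,h,a=h,w,a-90
    print(name,"n",q.sum(),"c",np.round(c,1),"long %.1f short %.1f"%(w,h),"long-axis ang %.2f"%((a+0)%180),"z med %.4f"%np.median(P[:,2]))
E
python3 - <<'E'
from h import *
meas("w1",(.618,.016),.008,.017); meas("w1",(.449,.1665),.008); meas("w1",(.449,.1665),.03); meas("w1",(.394,-.003),.008)
plan([.5925,-.3426,.25],17)
E
```

```text
w1 n 3201 c [623.4  19.2] long 110.9 short 73.9 long-axis ang 95.37 z med 0.0126
w1 n 3736 c [447.6 168.9] long 78.3 short 60.0 long-axis ang 1.10 z med 0.0383
w1 n 2932 c [438.8 168.7] long 60.1 short 60.0 long-axis ang 1.02 z med 0.0403
w1 n 3512 c [391.9  -0.4] long 111.0 short 58.0 long-axis ang 94.37 z med 0.0124
t 2.15 pos [0.5077 0.1106 0.296 ] yang 19.17 open 0.0855 gf 0.0 F [ 0.3 -0.1 -0. ] q6 -0.24
 shift [-0.4559 -0.0687  0.046 ] rows>=11.1
 turn [-0.0004 -0.0001  0.0241] rows>=0.3
 shift after turn [-0.4582 -0.0514  0.046 ]
```

Emit:
step_arm(motion=[[1, [-0.03, -0.008, 0], [0, 0, 0]], [1, [-0.04, -0.008, 0], [0, 0, 0]], [1, [-0.04, -0.008, 0], [0, 0, 0]], [1, [-0.04, -0.008, 0], [0, 0, 0]], [1, [-0.04, -0.008, 0], [0, 0, 0]], [1, [-0.04, -0.008, 0], [0, 0, 0]], [1, [-0.04, -0.008, 0], [0, 0, 0]], [1, [-0.04, -0.008, 0], [0, 0, 0]], [1, [-0.04, -0.008, 0], [0, 0, 0]], [1, [-0.04, -0.008, 0], [0, 0, 0]], [1, [-0.04, -0.008, 0], [0, 0, 0.02]], [1, [-0.03, -0.008, 0], [0, 0, 0]]])

```text
time: 3.15
position: [0.5751, -0.3575, 0.2957]
tool_rot: [-0.0, 0.585, 0.811, -0.0]
ft_force: [0.3, 0.6, 0.4]
opening: 0.0855
gripper_force: 0.0
```

Run:
```python
from h import *
f=save("w2","wrist")
meas("w2",(.59,-.34),.008); meas("w2",(.445,-.38),.045,.066,.12); meas("w2",(.449,-.176),.008)
plan([.5925,-.3426,.05],17)
```

```text
w2 n 4085 c [ 590.4 -341. ] long 110.5 short 58.0 long-axis ang 106.82 z med 0.0126
w2 n 11181 c [ 437.8 -375.9] long 149.9 short 90.5 long-axis ang 81.96 z med 0.0577
w2 n 249 c [ 452.8 -229. ] long 31.9 short 13.9 long-axis ang 18.62 z med 0.0124
t 3.20 pos [ 0.5746 -0.3621  0.2952] yang 18.29 open 0.0851 gf 0.0 F [-5.9 -3.4 -1.3] q6 -0.97
 shift [0.0133 0.0233 0.2452] rows>=5.9
 turn [-0.0006  0.0011  0.0144] rows>=0.2
 shift after turn [0.0134 0.0228 0.2452]
```

View pics/w2.png

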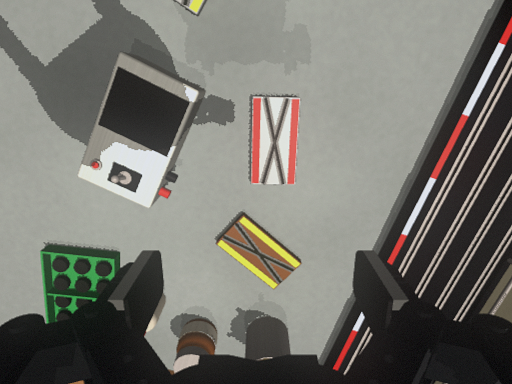

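The wrist view shows lane_red at (275,140), pack at (142,130) and the brown look-alike at (258,250). I'm descending on red.

Emit:
step_arm(motion=[[1, [0.016, 0.021, 0.01], [0, 0, 0.014]], [1, [0, 0, 0.03], [0, 0, 0]], [1, [0, 0, 0.04], [0, 0, 0]], [1, [0, 0, 0.04], [0, 0, 0]], [1, [0, 0, 0.04], [0, 0, 0]], [1, [0, 0, 0.04], [0, 0, 0]], [1, [0, 0, 0.03], [0, 0, 0]], [1, [0, 0, 0.02], [0, 0, 0]], [1, [0, 0, 0.01], [0, 0, 0]], [1, [0, 0, 0], [0, 0, 0]]])

```text
time: 4.03
position: [0.5888, -0.3318, 0.034]
tool_rot: [-0.002, 0.594, 0.805, -0.0]
ft_force: [-0.3, 0.9, -0.2]
opening: 0.0856
gripper_force: 0.0
```

Run:
```python
from h import *
plan([.5904,-.341,.018],16.8)
f=save("w3","wrist")
meas("w3",(.59,-.34),.008,.016,.07)
```

```text
t 4.03 pos [ 0.5888 -0.3318  0.034 ] yang 17.18 open 0.0856 gf 0.0 F [-0.3  0.9 -0.2] q6 -0.90
 shift [-0.0093 -0.0012  0.016 ] rows>=0.4
 turn [-0.0015 -0.0019  0.0043] rows>=0.1
 shift after turn [-0.0093 -0.0012  0.016 ]
w3 n 22071 c [ 590.6 -341.2] long 111.1 short 58.4 long-axis ang 106.91 z med 0.0126
```

View pics/w3.png

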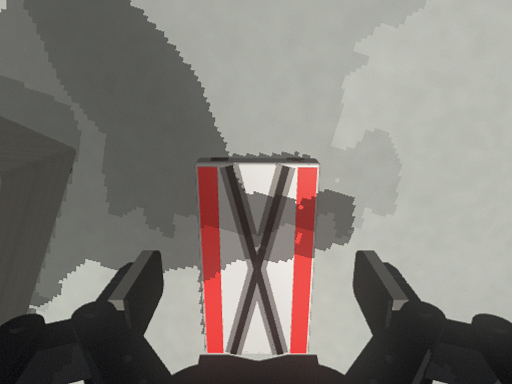

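Emit:
step_arm(motion=[[1, [-0.009, -0.001, 0.006], [0, 0, 0.004]], [1, [0, 0, 0.01], [0, 0, 0]], [1, [0, 0, 0], [0, 0, 0]], [0, [0, 0, 0], [0, 0, 0]], [0, [0, 0, 0], [0, 0, 0]], [0, [0, 0, 0], [0, 0, 0]], [0, [0, 0, 0], [0, 0, 0]], [0, [0, 0, 0], [0, 0, 0]]])

```text
time: 4.75
position: [0.5918, -0.3416, 0.0214]
tool_rot: [0.0, 0.597, 0.802, -0.0]
ft_force: [-3.6, 2.0, 10.2]
opening: 0.0554
gripper_force: 61.5
```

Run:
```python
from h import *
plan([.5904,-.341,.018],16.8)
f=save("w4","wrist"); W=world(f)
meas("w4",(.59,-.34),.008,.016,.07)
p=observe()["position"]; R=rot(); L=(W-p)@R
# finger tip extents: points near |y|~.03-.05, x within pad width
for s in(-1,1):
    m=(s*L[...,1]>.031)&(s*L[...,1]<.05)&(abs(L[...,0])<.02)&(W[...,2]<.06); q=W[m][:,2]; print(s,m.sum(),np.percentile(q,[0,5,25,50,75]).round(4) if m.sum() else "")
```

```text
t 4.75 pos [ 0.5918 -0.3416  0.0214] yang 16.72 open 0.0554 gf 61.5 F [-3.6  2.  10.2] q6 -0.90
 shift [ 0.0009 -0.0012  0.0034] rows>=0.1
 turn [ 0.0003  0.0005 -0.0009] rows>=0.0
 shift after turn [ 0.0009 -0.0012  0.0034]
w4 n 26643 c [ 591.2 -341.1] long 111.0 short 68.3 long-axis ang 107.04 z med 0.0127
-1 3230 [-0.0014 -0.0003  0.0005  0.0294  0.0537]
1 3118 [-0.0017 -0.0003  0.0005  0.0251  0.0537]
```

View pics/w4.png

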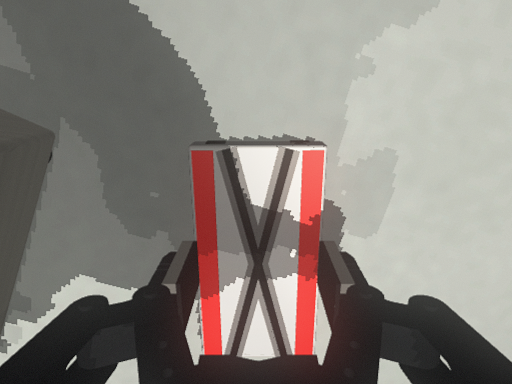

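Red is gripped: the pads sit on both kerbs, and the fingertips just touch the bench at TCP z of about 0.021. I'm lifting and carrying it.

Emit:
step_arm(motion=[[0, [0, 0, -0.02], [0, 0, 0]], [0, [0, 0, -0.035], [0, 0, 0]], [0, [0, 0, -0.035], [0, 0, 0]], [0, [0.025, 0.008, 0], [0, 0, 0]], [0, [0.037, 0.012, 0], [0, 0, 0]], [0, [0.037, 0.012, 0], [0, 0, 0]], [0, [0.037, 0.012, 0], [0, 0, 0]], [0, [0.037, 0.012, 0], [0, 0, 0]], [0, [0.037, 0.012, 0], [0, 0, 0]], [0, [0.037, 0.012, 0], [0, 0, 0]], [0, [0.037, 0.012, 0], [0, 0, 0]], [0, [0.037, 0.012, 0], [0, 0, 0]]])

```text
time: 5.8
position: [0.5987, -0.0022, 0.1108]
tool_rot: [0.0, 0.597, 0.802, 0.0]
ft_force: [0.3, 1.0, -1.3]
opening: 0.0553
gripper_force: 63.9
```

Emit:
step_arm(motion=[[0, [0.037, 0.012, 0], [0, 0, 0]], [0, [0.037, 0.012, 0], [0, 0, 0]], [0, [0.037, 0.012, 0], [0, 0, 0]], [0, [0.01, 0.003, 0], [0, 0, 0.06]], [0, [0, 0, 0], [0, 0, 0.066]], [0, [0, 0, 0], [0, 0, 0]], [0, [0, 0, 0], [0, 0, 0]]])

```text
time: 6.38
position: [0.6015, 0.123, 0.1105]
tool_rot: [0.0, 0.672, 0.741, 0.0]
ft_force: [-0.7, -1.1, -1.5]
opening: 0.0553
gripper_force: 63.9
```

Run:
```python
from h import *
plan([.6047,.132,.07],5.37)
f=save("w5","wrist"); W=world(f)
p=observe()["position"]; R=rot(); L=(W-p)@R
m=(L[...,2]>-.0)&(L[...,2]<.018)&(abs(L[...,1])<.027)&(abs(L[...,0])<.08)
q=L[m]; print(m.sum(),"piece z(tool)",np.median(q[:,2]).round(4),"x ext",np.percentile(q[:,0],[0.2,99.8]).round(4))
meas("w5",(.615,.018),.008,.017)
```

```text
t 6.38 pos [0.6015 0.123  0.1105] yang 5.57 open 0.0553 gf 63.9 F [-0.7 -1.1 -1.5] q6 0.01
 shift [0.0086 0.0041 0.0405] rows>=1.0
 turn [0.0001 0.     0.0022] rows>=0.0
 shift after turn [0.0086 0.0041 0.0405]
25452 piece z(tool) 0.0089 x ext [-0.0529  0.0562]
w5 n 64 c [614.5 -19.3] long 24.7 short 3.7 long-axis ang 0.73 z med 0.0124
```

View pics/w5.png

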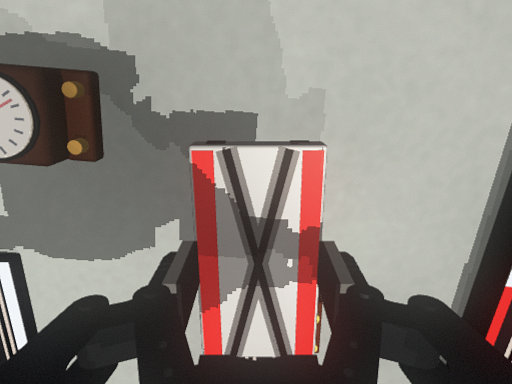

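Red is held square, seen at (258,250). I'm lowering it to the left end with a gap of about 4 mm.

Emit:
step_arm(motion=[[0, [0.008, 0.004, 0.02], [0, 0, 0.002]], [0, [0, 0, 0.03], [0, 0, 0]], [0, [0, 0, 0.02], [0, 0, 0]], [0, [0, 0, 0.01], [0, 0, 0]], [0, [0, 0, 0.005], [0, 0, 0]], [0, [0, 0, 0], [0, 0, 0]], [0, [0, 0, 0], [0, 0, 0]]])

```text
time: 7.02
position: [0.6053, 0.1311, 0.0261]
tool_rot: [0.0, 0.674, 0.738, 0.0]
ft_force: [1.2, -0.1, -0.8]
opening: 0.055
gripper_force: 63.9
```

Run:
```python
from h import *
plan([.6047,.1313,.0225],5.37)
f=save("t1","top"); 
meas("t1",(.618,.016),.008,.016); W=world(f)
cv2.imwrite("pics/t1c.png",cv2.resize(f["frame"][110:190,160:280],None,fx=6,fy=6,interpolation=cv2.INTER_CUBIC))
```

```text
t 7.02 pos [0.6053 0.1311 0.0261] yang 5.20 open 0.0550 gf 63.9 F [ 1.2 -0.1 -0.8] q6 0.03
 shift [ 0.0003 -0.0006  0.0036] rows>=0.1
 turn [ 0.0006 -0.     -0.0018] rows>=0.0
 shift after turn [ 0.0003 -0.0006  0.0036]
t1 n 490 c [620.   16.2] long 109.5 short 63.1 long-axis ang 95.30 z med 0.0122
```

View pics/t1c.png

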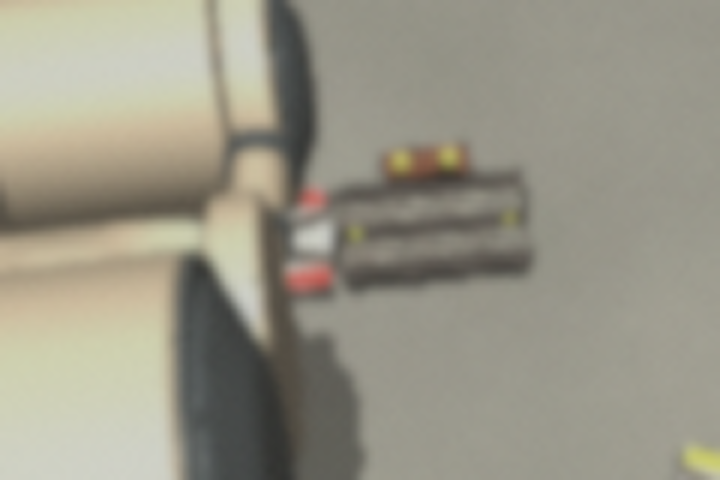

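Red lines up with the terminal's left end, seen at (310,240) with a small gap. I'm setting it down and releasing.

Emit:
step_arm(motion=[[0, [0, -0.0005, 0.003], [0, 0, -0.002]], [0, [0, 0, 0.0015], [0, 0, 0]], [0, [0, 0, 0], [0, 0, 0]], [1, [0, 0, 0], [0, 0, 0]], [1, [0, 0, 0], [0, 0, 0]], [1, [0, 0, 0], [0, 0, 0]], [1, [0, 0, -0.015], [0, 0, 0]], [1, [0, 0, -0.035], [0, 0, 0]], [1, [0, 0, -0.04], [0, 0, 0]], [1, [0, 0, -0.04], [0, 0, 0]], [1, [-0.01, 0, -0.04], [0, 0, 0]], [1, [-0.03, -0.01, -0.03], [0, 0, 0]]])

```text
time: 8.07
position: [0.5998, 0.094, 0.2232]
tool_rot: [0.001, 0.672, 0.74, 0.002]
ft_force: [1.0, -1.0, 0.2]
opening: 0.0851
gripper_force: 0.0
```

Emit:
step_arm(motion=[[1, [-0.038, -0.015, -0.01], [0, 0, 0]], [1, [-0.038, -0.015, 0], [0, 0, 0]], [1, [0, 0, 0], [0, 0, 0]]])

```text
time: 8.32
position: [0.5744, 0.0084, 0.2305]
tool_rot: [0.001, 0.674, 0.738, -0.0]
ft_force: [1.8, -1.4, -0.3]
opening: 0.0856
gripper_force: 0.0
```

```bash
cat >> h.py <<'E'
def colour(name,guess,kind,rad=.075):
    """world outline of coloured kerbs near guess, on a track top z~.012"""
    f=load(name); W=world(f); hsv=cv2.cvtColor(f["frame"],cv2.COLOR_BGR2HSV).astype(int); H,S,V=hsv[...,0],hsv[...,1],hsv[...,2]
    c={"red":(H<8)|(H>172),"yellow":(H>22)&(H<36)}[kind]&(S>120)&(V>60)
    m=c&(np.hypot(W[...,0]-guess[0],W[...,1]-guess[1])<rad)&(W[...,2]<.02)
    r=cv2.minAreaRect((W[m][:,:2]*1000).astype(np.float32)); print(kind,m.sum(),np.round(r[0],1),np.round(r[1],1),round(r[2],2))
E
python3 - <<'E'
from h import *
f=save("w6","wrist")
plan([.4487,-.1756,.2],-13.9)
colour("w6",(.605,.132),"red"); 
f=load("w6"); W=world(f)
# terminal only: split line by y
m=(W[...,2]>.008)&(W[...,2]<.017)&(np.hypot(W[...,0]-.615,W[...,1]-.018)<.075)
v=f["frame"].max(-1)<400
# project on line
u=np.array([-.0936,.9956]); s=(W[...,:2]-[.6154,.01845])@u; t=(W[...,:2]-[.6154,.01845])@np.array([.9956,.0936])
b=(abs(t)<.02)&(W[...,2]<.02)&(s>-.07)&(s<.19)
h=[(round(a,3),np.round(np.median(W[...,2][b&(s>a)&(s<a+.001)]),4)) for a in np.arange(.05,.066,.001)]; print([tuple(map(float,x)) for x in h])
h=[(a,W[...,2][b&(s>a)&(s<a+.002)].size and np.round(np.median(W[...,2][b&(s>a)&(s<a+.002)]),4)) for a in np.arange(-.062,-.048,.002).round(3)]; print(h)
E
```

```text
t 8.37 pos [0.575  0.0108 0.23  ] yang 5.16 open 0.0852 gf 0.0 F [ 0.3  0.5 -0.3] q6 -0.17
 shift [-0.1743 -0.1425  0.0301] rows>=5.4
 turn [0.0004 0.0003 0.2118] rows>=2.7
 shift after turn [-0.2113 -0.0778  0.03  ]
red 1637 [605.2 121.7] [54.6 85.6] 5.16
[(0.05, 0.0127), (0.051, 0.0126), (0.052, 0.0127), (0.053, 0.0123), (0.054, 0.0097), (0.055, 0.0007), (0.056, 0.0001), (0.057, 0.0001), (0.058, 0.011), (0.059, 0.0124), (0.06, 0.0127), (0.061, 0.0126), (0.062, 0.0127), (0.063, 0.0126), (0.064, 0.0126), (0.065, 0.0125)]
[(np.float64(-0.062), np.float64(0.0002)), (np.float64(-0.06), np.float64(0.0013)), (np.float64(-0.058), 0), (np.float64(-0.056), np.float64(0.0124)), (np.float64(-0.054), np.float64(0.0124)), (np.float64(-0.052), np.float64(0.0126)), (np.float64(-0.05), np.float64(0.0126))]
```

View pics/w6.png

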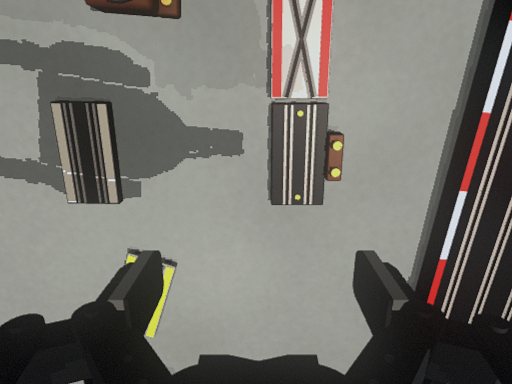

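The wrist view shows red at (301,45) against the terminal at (299,153), gap about 4 mm and lateral error about 0.5 mm. Next is yellow.

Emit:
step_arm(motion=[[1, [0, 0, 0], [0, 0, 0.07]], [1, [0, 0, 0], [0, 0, 0.07]], [1, [0, 0, 0], [0, 0, 0.07]], [1, [-0.03, -0.01, 0.005], [0, 0, 0]], [1, [-0.039, -0.013, 0.005], [0, 0, 0]], [1, [-0.039, -0.013, 0.005], [0, 0, 0]], [1, [-0.039, -0.013, 0.005], [0, 0, 0]], [1, [-0.039, -0.013, 0.005], [0, 0, 0]], [1, [-0.039, -0.013, 0.005], [0, 0, 0]], [1, [0, 0, 0], [0, 0, 0]], [1, [0, 0, 0], [0, 0, 0]]])

```text
time: 9.28
position: [0.4495, -0.1885, 0.1991]
tool_rot: [-0.0, 0.787, 0.618, -0.0]
ft_force: [0.2, -0.3, 0.3]
opening: 0.0856
gripper_force: 0.0
```

Run:
```python
from h import *
f=save("w7","wrist")
meas("w7",(.447,-.174),.008,.017,.075); colour("w7",(.447,-.174),"yellow")
plan([.447,-.174,.035],-14)
```

```text
w7 n 6748 c [ 446.8 -173.3] long 110.5 short 58.1 long-axis ang 76.16 z med 0.0126
yellow 1630 [ 446.8 -173.8] [104.6  54.6] 76.08
t 9.33 pos [ 0.4503 -0.1875  0.1993] yang -13.62 open 0.0853 gf 0.0 F [1.  1.4 0.3] q6 -0.28
 shift [ 0.0123 -0.0063  0.1643] rows>=4.0
 turn [-0.0001 -0.0003  0.0042] rows>=0.1
 shift after turn [ 0.0123 -0.0064  0.1643]
```

Emit:
step_arm(motion=[[1, [0.013, -0.0065, 0.015], [0, 0, 0.003]], [1, [0, 0, 0.035], [0, 0, 0]], [1, [0, 0, 0.04], [0, 0, 0]], [1, [0, 0, 0.04], [0, 0, 0]], [1, [0, 0, 0.03], [0, 0, 0]], [1, [0, 0, 0.0175], [0, 0, 0]], [1, [0, 0, 0], [0, 0, 0]], [0, [0, 0, 0], [0, 0, 0]], [0, [0, 0, 0], [0, 0, 0]], [0, [0, 0, 0], [0, 0, 0]], [0, [0, 0, 0], [0, 0, 0]], [0, [0, 0, 0], [0, 0, 0]]])

```text
time: 10.33
position: [0.4479, -0.1731, 0.0239]
tool_rot: [0.001, 0.787, 0.617, 0.001]
ft_force: [0.4, 7.2, 16.5]
opening: 0.0535
gripper_force: 59.7
```

```bash
cat >> h.py <<'E'
def held(name):
    f=save(name,"wrist"); W=world(f); p=observe()["position"]; L=(W-p)@rot()
    m=(L[...,2]>-.0)&(L[...,2]<.018)&(abs(L[...,1])<.026)&(abs(L[...,0])<.08); q=L[m]
    print("held n",m.sum(),"top z(tool) %.4f"%np.median(q[:,2]),"x ext",np.percentile(q[:,0],[0.2,99.8]).round(4))
E
python3 - <<'E'
from h import *
held("w8"); u=np.array([-.0936,.9956]); t=np.array([.6154,.01845])-.1145*u; print(t)
plan([t[0],t[1],.11],5.37)
E
```

```text
held n 23807 top z(tool) 0.0113 x ext [-0.055   0.0545]
[ 0.6261172 -0.0955462]
t 10.38 pos [ 0.4479 -0.1732  0.0239] yang -13.80 open 0.0538 gf 59.7 F [-0.3  6.7 17.6] q6 -0.25
 shift [ 0.1179  0.1548 -0.0856] rows>=5.1
 turn [ 0.0018  0.0006 -0.213 ] rows>=2.7
 shift after turn [ 0.0606  0.1847 -0.0861]
```

Emit:
step_arm(motion=[[0, [0, 0, -0.02], [0, 0, 0]], [0, [0, 0, -0.035], [0, 0, 0]], [0, [0, 0, -0.035], [0, 0, -0.071]], [0, [0, 0, 0], [0, 0, -0.071]], [0, [0, 0, 0], [0, 0, -0.071]], [0, [0.0088, 0.0265, 0], [0, 0, 0]], [0, [0.012, 0.036, 0], [0, 0, 0]], [0, [0.012, 0.036, 0], [0, 0, 0]], [0, [0.012, 0.036, 0], [0, 0, 0]], [0, [0.011, 0.033, 0], [0, 0, 0]], [0, [0.005, 0.015, 0], [0, 0, 0]], [0, [0, 0, 0], [0, 0, 0]]])

```text
time: 11.38
position: [0.6266, -0.0939, 0.1138]
tool_rot: [0.002, 0.672, 0.74, 0.001]
ft_force: [-0.6, 0.7, -0.4]
opening: 0.0525
gripper_force: 62.9
```

```bash
cat >> h.py <<'E'
def profile(name):
    """terminal frame profile of heights along the line (s) and lateral edges"""
    W=world(load(name)); u=np.array([-.0936,.9956]); c=np.array([.6154,.01845]); s=(W[...,:2]-c)@u; t=(W[...,:2]-c)@np.array([.9956,.0936])
    for a0,a1,tt in((.05,.064,"left"),(-.068,-.048,"right")):
        b=(abs(t)<.02)&(W[...,2]<.02); print(tt,[(int(round(a*1000)),float(np.round(np.nanmedian(W[...,2][b&(s>a)&(s<a+.001)])*1000,1)) if (b&(s>a)&(s<a+.001)).any() else None) for a in np.arange(a0,a1,.001)])
E
python3 - <<'E'
from h import *
held("w9"); plan([.6262,-.0945,.027],5.37); meas("w9",(.615,.018),.008,.017,.075); 
W=world(load("w9")); u=np.array([-.0936,.9956]); s=(W[...,:2]-[.6154,.01845])@u; t=(W[...,:2]-[.6154,.01845])@np.array([.9956,.0936])
for k in (0,.02,.04):
    q=(abs(s-k)<.004)&(W[...,2]>.008)&(W[...,2]<.017)&(abs(t)<.05); print(k,q.sum(), np.percentile(t[q],[1,99]).round(4) if q.sum() else "")
E
```

```text
held n 23588 top z(tool) 0.0115 x ext [-0.0546  0.0551]
t 11.43 pos [ 0.6246 -0.0946  0.1134] yang 5.47 open 0.0526 gf 62.9 F [-1.4  0.3 -0.9] q6 -0.34
 shift [0.     0.0014 0.0864] rows>=2.1
 turn [0.0017 0.0005 0.0011] rows>=0.0
 shift after turn [-0.      0.0016  0.0864]
w9 n 10665 c [618.7  -1.9] long 71.6 short 59.6 long-axis ang 95.68 z med 0.0127
0 1316 [-0.0276  0.0296]
0.02 0 
0.04 0
```

View pics/w9.png

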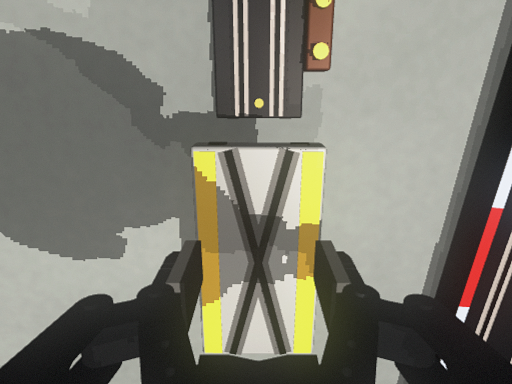

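Yellow is held square in line behind the terminal's right end, seen at (258,118). I'm lowering it.

Emit:
step_arm(motion=[[0, [0, 0.001, 0.02], [-0.001, 0, 0.001]], [0, [0, 0, 0.03], [0, 0, 0]], [0, [0, 0, 0.02], [0, 0, 0]], [0, [0, 0, 0.01], [0, 0, 0]], [0, [0, 0, 0.003], [0, 0, 0]], [0, [0, 0, 0], [0, 0, 0]], [0, [0, 0, 0], [0, 0, 0]]])

```text
time: 12.02
position: [0.6245, -0.0959, 0.0303]
tool_rot: [0.001, 0.674, 0.739, 0.001]
ft_force: [-0.4, 0.4, -0.9]
opening: 0.0525
gripper_force: 63.1
```

Run:
```python
from h import *
held("w10"); plan([.6268,-.0945,.0245],5.37); profile("w10")
```

```text
held n 27811 top z(tool) 0.0121 x ext [-0.0549  0.0798]
t 12.07 pos [ 0.6247 -0.0959  0.0304] yang 5.27 open 0.0524 gf 63.1 F [ 0.4 -0.4 -1.1] q6 -0.34
 shift [0.0012 0.0022 0.0059] rows>=0.2
 turn [ 0.0022  0.0004 -0.0011] rows>=0.0
 shift after turn [0.0012 0.0023 0.0059]
left [(50, None), (51, None), (52, None), (53, None), (54, None), (55, None), (56, None), (57, None), (58, None), (59, None), (60, None), (61, None), (62, None), (63, None)]
right [(-68, 18.5), (-67, 18.6), (-66, 18.6), (-65, 18.4), (-64, 18.5), (-63, 18.4), (-62, 17.7), (-61, 11.5), (-60, 0.5), (-59, 0.5), (-58, 0.5), (-57, 8.7), (-56, 11.5), (-55, 12.5), (-54, 12.7), (-53, 12.7), (-52, 12.7), (-51, 12.5), (-50, 12.7), (-49, 12.8), (-48, 12.5)]
```

Emit:
step_arm(motion=[[0, [0.001, 0.002, 0.003], [0.002, 0, -0.001]], [0, [0, 0, 0.0025], [0, 0, 0]], [0, [0, 0, 0.001], [0, 0, 0]], [0, [0, 0, 0], [0, 0, 0]], [1, [0, 0, 0], [0, 0, 0]], [1, [0, 0, 0], [0, 0, 0]], [1, [0, 0, 0], [0, 0, 0]], [1, [0, 0, -0.015], [0, 0, 0]], [1, [0, 0, -0.035], [0, 0, 0]], [1, [0, 0, -0.04], [0, 0, 0]], [1, [0, 0, -0.04], [0, 0, 0]], [1, [-0.01, 0, -0.04], [0, 0, 0]]])

```text
time: 13.07
position: [0.6265, -0.103, 0.194]
tool_rot: [-0.001, 0.673, 0.74, -0.001]
ft_force: [1.1, -0.6, 0.0]
opening: 0.0851
gripper_force: 0.0
```

Emit:
step_arm(motion=[[1, [-0.02, -0.01, -0.03], [0, 0, 0]], [1, [-0.02, 0, -0.02], [0, 0, 0]], [1, [0, 0, 0], [0, 0, 0]], [1, [0, 0, 0], [0, 0, 0]]])

```text
time: 13.4
position: [0.6213, -0.146, 0.2433]
tool_rot: [0.0, 0.674, 0.739, -0.0]
ft_force: [0.5, 0.5, -1.2]
opening: 0.0851
gripper_force: 0.0
```

Run:
```python
from h import *
f=save("w11","wrist"); profile("w11"); colour("w11",(.6261,-.0955),"yellow",.065)
W=world(f); u=np.array([-.0936,.9956]); s=(W[...,:2]-[.6154,.01845])@u; t=(W[...,:2]-[.6154,.01845])@np.array([.9956,.0936])
for k in (-.15,-.13,-.11,-.09,-.07,-.045,-.03,0,.03,.045,.07,.09):
    q=(abs(s-k)<.003)&(W[...,2]>.009)&(W[...,2]<.017)&(abs(t)<.05); print(k,np.percentile(t[q]*1000,[1,99]).round(1) if q.sum() else "",np.median(W[q][:,2]).round(4) if q.sum() else "")
plan([.4388,.1687,.25],91)
```

```text
left [(50, None), (51, None), (52, None), (53, None), (54, None), (55, None), (56, None), (57, None), (58, None), (59, None), (60, None), (61, None), (62, None), (63, None)]
right [(-68, 12.6), (-67, 12.6), (-66, 12.7), (-65, 12.7), (-64, 12.8), (-63, 12.8), (-62, 12.2), (-61, 12.5), (-60, 12.0), (-59, None), (-58, 0.6), (-57, 0.4), (-56, 7.9), (-55, 12.5), (-54, 12.5), (-53, 12.2), (-52, 12.5), (-51, 12.5), (-50, 12.6), (-49, 12.6), (-48, 12.7)]
yellow 1562 [626.2 -95.5] [ 54.6 104.4] 5.14
-0.15 [-28.2  28.5] 0.0127
-0.13 [-29.   27.9] 0.0126
-0.11 [-28.6  28.3] 0.0126
-0.09 [-28.2  28.7] 0.0126
-0.07 [-27.8  28.1] 0.0127
-0.045 [-27.3  29.2] 0.0128
-0.03 [-28.1  28.6] 0.0127
0  
0.03  
0.045  
0.07  
0.09  
t 13.45 pos [ 0.6207 -0.1451  0.2419] yang 5.32 open 0.0853 gf 0.0 F [-0.1  0.8 -0.1] q6 -0.42
 shift [ 0.3293 -0.152  -0.0077] rows>=8.7
 turn [-8.00e-04 -1.00e-03 -9.52e-01] rows>=12.0
 shift after turn [ 0.1764  0.3169 -0.0081]
```

Yellow is down with a gap of about 4 mm, lateral error under 1 mm and yaw matching. Next is the ammeter.

Emit:
step_arm(motion=[[1, [0.025, -0.014, 0], [0, 0, 0]], [1, [0.034, -0.0185, 0], [0, 0, 0]], [1, [0.034, -0.0185, 0], [0, 0, 0]], [1, [0.034, -0.0185, 0], [0, 0, 0]], [1, [0.034, -0.0185, 0], [0, 0, 0]], [1, [0.034, -0.0185, 0], [0, 0, 0]], [1, [0.034, -0.0185, 0], [0, 0, 0]], [1, [0.034, -0.0185, 0], [0, 0, 0]], [1, [0.034, -0.0185, 0], [0, 0, 0]], [1, [0.034, -0.0185, 0], [0, 0, 0.05]], [1, [0, 0, 0], [0, 0, 0.079]], [1, [0, 0, 0], [0, 0, 0.079]]])

```text
time: 14.45
position: [0.4077, 0.1696, 0.2415]
tool_rot: [-0.001, 0.785, 0.62, -0.002]
ft_force: [-0.1, -0.5, 0.5]
opening: 0.0857
gripper_force: 0.0
```

Emit:
step_arm(motion=[[1, [0, 0, 0], [0, 0, 0.079]], [1, [0, 0, 0], [0, 0, 0.079]], [1, [0, 0, 0], [0, 0, 0.079]], [1, [0, 0, 0], [0, 0, 0.079]], [1, [0, 0, 0], [0, 0, 0.079]], [1, [0, 0, 0], [0, 0, 0.079]], [1, [0, 0, 0], [0, 0, 0.079]], [1, [0, 0, 0], [0, 0, 0.079]], [1, [0, 0, 0], [0, 0, 0.079]], [1, [0, 0, 0], [0, 0, 0.079]], [1, [0, 0, 0], [0, 0, 0.05]], [1, [0, 0, 0], [0, 0, 0]]])

```text
time: 15.45
position: [0.4092, 0.1679, 0.2414]
tool_rot: [0.0, 1.0, 0.007, -0.002]
ft_force: [-0.3, 0.3, -0.1]
opening: 0.0849
gripper_force: 0.0
```

Run:
```python
from h import *
f=save("w12","wrist"); meas("w12",(.449,.1665),.008); meas("w12",(.44,.1665),.03)
plan([.4388,.1687,.06],91)
```

```text
w12 n 4609 c [448.1 169.2] long 77.4 short 60.1 long-axis ang 0.95 z med 0.0374
w12 n 3509 c [439.3 168.9] long 60.0 short 59.7 long-axis ang 90.95 z med 0.0404
t 15.50 pos [0.4093 0.1679 0.2416] yang -88.83 open 0.0856 gf 0.0 F [-0.6 -0.9  0.8] q6 1.80
 shift [ 0.0302 -0.0003  0.1815] rows>=4.4
 turn [0.0003 0.0025 0.0019] rows>=0.0
 shift after turn [ 0.0295 -0.0003  0.1816]
```

Emit:
step_arm(motion=[[1, [0.031, -0.001, 0.02], [0, 0.002, 0.002]], [1, [0, 0, 0.04], [0, 0, 0]], [1, [0, 0, 0.04], [0, 0, 0]], [1, [0, 0, 0.04], [0, 0, 0]], [1, [0, 0, 0.035], [0, 0, 0]], [1, [0, 0, 0.0235], [0, 0, 0]], [1, [0, 0, 0.015], [0, 0, 0]], [1, [0, 0, 0], [0, 0, 0]], [0, [0, 0, 0], [0, 0, 0]], [0, [0, 0, 0], [0, 0, 0]], [0, [0, 0, 0], [0, 0, 0]], [0, [0, 0, 0], [0, 0, 0]]])

```text
time: 16.5
position: [0.4419, 0.1693, 0.0304]
tool_rot: [-0.0, 1.0, 0.008, 0.002]
ft_force: [-1.4, 0.4, 7.9]
opening: 0.0589
gripper_force: 66.0
```

Run:
```python
from h import *
f=save("w13","wrist"); 
plan([.4388,.1687,.2],91); W=world(f); p=observe()["position"]; L=(W-p)@rot()
m=(abs(L[...,1])<.022)&(abs(L[...,0])<.07)&(W[...,2]<.06)&(W[...,2]>.01); q=L[m]; print(np.percentile(q[:,0],[.3,99.7]).round(4), np.median(W[m][:,2]))
```

```text
t 16.55 pos [0.442  0.1693 0.0303] yang -89.09 open 0.0588 gf 66.4 F [-2.1 -0.4 11.6] q6 1.80
 shift [-0.0026  0.0005 -0.1697] rows>=4.1
 turn [-0.0002 -0.0021 -0.001 ] rows>=0.0
 shift after turn [-0.0032  0.0006 -0.1697]
[-0.0297  0.0455] 0.04019902415928679
```

View pics/w13.png

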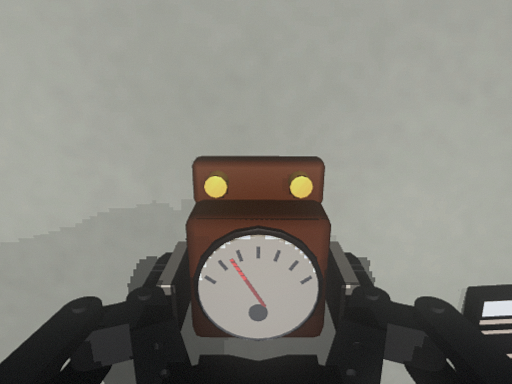

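The ammeter is gripped centrally, with the dial at (258,288) and the terminals to the rear. I'm carrying it to the pack.

Emit:
step_arm(motion=[[0, [0, 0, -0.015], [0, 0, 0]], [0, [0, 0, -0.03], [0, 0, 0]], [0, [0, 0, -0.04], [0, 0, 0]], [0, [0, 0, -0.04], [0, 0, 0]], [0, [0, 0.01, -0.03], [0, 0, 0]], [0, [-0.001, 0.025, -0.01], [0, 0, 0]], [0, [-0.001, 0.037, 0], [0, 0, 0]], [0, [-0.001, 0.037, 0], [0, 0, 0]], [0, [-0.001, 0.037, 0], [0, 0, 0]], [0, [-0.001, 0.037, 0], [0, 0, 0]], [0, [-0.001, 0.037, 0], [0, 0, 0]], [0, [-0.001, 0.037, 0], [0, 0, 0]]])

```text
time: 17.55
position: [0.4376, -0.0896, 0.195]
tool_rot: [0.0, 1.0, 0.008, 0.001]
ft_force: [1.9, 0.7, -3.7]
opening: 0.0587
gripper_force: 66.9
```

Emit:
step_arm(motion=[[0, [-0.001, 0.037, 0], [0, 0, 0]], [0, [-0.001, 0.037, 0], [0, 0, 0]], [0, [-0.001, 0.037, 0], [0, 0, 0]], [0, [-0.001, 0.037, 0], [0, 0, 0]], [0, [-0.001, 0.037, 0], [0, 0, 0]], [0, [-0.001, 0.037, 0], [0, 0, 0.033]], [0, [-0.001, 0.025, 0], [0, 0, 0.033]], [0, [0, 0.012, 0], [0, 0, 0.033]], [0, [0, 0, 0], [0, 0, 0]], [0, [0, 0, 0], [0, 0, 0]]])

```text
time: 18.38
position: [0.4322, -0.347, 0.1945]
tool_rot: [0.0, 0.998, -0.07, 0.001]
ft_force: [-0.9, 1.4, -2.7]
opening: 0.0584
gripper_force: 66.9
```

Run:
```python
from h import *
f=save("w14","wrist"); 
plan([.4354,-.3483,.095],-98.04); W=world(f); p=observe()["position"]; L=(W-p)@rot()
m=(abs(L[...,1])<.022)&(abs(L[...,0])<.07)&(abs(L[...,2])<.025); q=L[m]; print("rear ext",np.percentile(q[:,0],99.7).round(4))
meas("w14",(.4378,-.3759),.045,.066,.12)
```

```text
t 18.43 pos [ 0.4323 -0.3462  0.1945] yang -97.97 open 0.0586 gf 66.9 F [-0.3 -0.4 -3.2] q6 0.93
 shift [0.0032 0.0016 0.0995] rows>=2.4
 turn [-0.0003 -0.001   0.0008] rows>=0.0
 shift after turn [0.0034 0.0016 0.0995]
rear ext 0.0456
w14 n 11419 c [ 439.  -376.2] long 150.0 short 88.9 long-axis ang 81.71 z med 0.0576
```

View pics/w14.png

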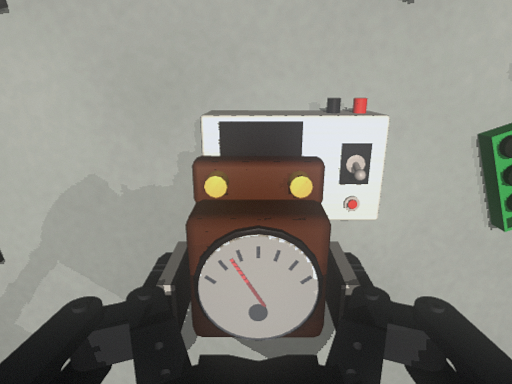

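The held ammeter sits over the pad with its dial at (258,288), and the switch is visible at (357,168), leaning to the front. I'm lowering it gently.

Emit:
step_arm(motion=[[0, [0.0035, 0.0018, 0.015], [0, -0.001, 0.001]], [0, [0, 0, 0.03], [0, 0, 0]], [0, [0, 0, 0.025], [0, 0, 0]], [0, [0, 0, 0.015], [0, 0, 0]], [0, [0, 0, 0.01], [0, 0, 0]], [0, [0, 0, 0.003], [0, 0, 0]], [0, [0, 0, 0], [0, 0, 0]], [0, [0, 0, 0], [0, 0, 0]]])

```text
time: 19.1
position: [0.4362, -0.3492, 0.0971]
tool_rot: [0.0, 0.998, -0.071, 0.0]
ft_force: [0.3, -0.3, -3.2]
opening: 0.0586
gripper_force: 66.7
```

Run:
```python
from h import *
plan([.4358,-.3484,.089],-98.1)
f=save("w15","wrist")
```

```text
t 19.10 pos [ 0.4362 -0.3492  0.0971] yang -98.09 open 0.0586 gf 66.7 F [ 0.3 -0.3 -3.2] q6 0.93
 shift [-0.0006 -0.0007  0.0081] rows>=0.2
 turn [ 0.0003 -0.0006  0.0001] rows>=0.0
 shift after turn [-0.0005 -0.0007  0.0081]
```

View pics/w15.png

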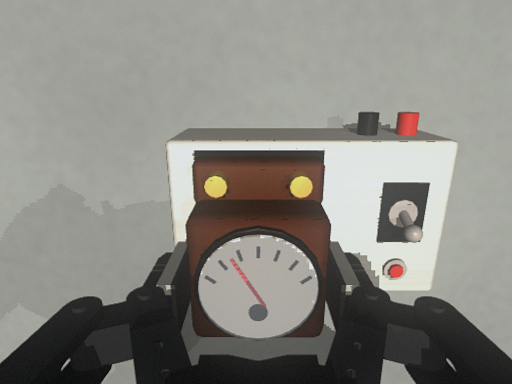

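The ammeter is centred on the pad: pad edges at columns 193 and 324, ammeter centre at 258. Final slow lowering.

Emit:
step_arm(motion=[[0, [-0.0005, -0.0005, 0.002], [0, 0, 0]], [0, [0, 0, 0.002], [0, 0, 0]], [0, [0, 0, 0.0015], [0, 0, 0]], [0, [0, 0, 0.001], [0, 0, 0]], [0, [0, 0, 0.001], [0, 0, 0]], [0, [0, 0, 0], [0, 0, 0]]])

```text
time: 19.65
position: [0.4353, -0.3486, 0.0885]
tool_rot: [-0.0, 0.997, -0.071, -0.0]
ft_force: [1.0, -0.0, -2.7]
opening: 0.0585
gripper_force: 67.1
```

Emit:
step_arm(motion=[[0, [0, 0, 0.0005], [0, 0, 0]], [0, [0, 0, 0.0005], [0, 0, 0]], [0, [0, 0, 0], [0, 0, 0]]])

```text
time: 19.9
position: [0.4353, -0.3486, 0.0884]
tool_rot: [0.0, 0.997, -0.071, 0.0]
ft_force: [-4.0, 3.1, 12.5]
opening: 0.059
gripper_force: 68.7
```

Contact. I'm releasing and rising straight up.

Emit:
step_arm(motion=[[0, [0, 0, -0.0005], [0, 0, 0]], [1, [0, 0, 0], [0, 0, 0]], [1, [0, 0, 0], [0, 0, 0]], [1, [0, 0, 0], [0, 0, 0]], [1, [0, 0, -0.01], [0, 0, 0]], [1, [0, 0, -0.02], [0, 0, 0]], [1, [0, 0, -0.035], [0, 0, 0]], [1, [0, 0, -0.035], [0, 0, 0]], [1, [0, 0, -0.035], [0, 0, 0]], [1, [0, 0, -0.02], [0, 0, 0]], [1, [0, 0, 0], [0, 0, 0]]])

```text
time: 20.82
position: [0.4368, -0.3499, 0.2486]
tool_rot: [0.002, 0.997, -0.071, 0.003]
ft_force: [0.3, -0.1, -0.1]
opening: 0.0857
gripper_force: 0.0
```

Run:
```python
from h import *
f=save("w16","wrist"); meas("w16",(.4416,-.3492),.09,.11,.06); meas("w16",(.4416,-.3492),.066,.11,.045);meas("w16",(.4378,-.3759),.045,.064,.12)
plan([.565,.346,.25],15.5)
```

```text
w16 n 4190 c [ 433.9 -347.3] long 59.8 short 58.9 long-axis ang 81.38 z med 0.0985
w16 n 5709 c [ 442.7 -348.6] long 76.8 short 60.0 long-axis ang 171.70 z med 0.0952
w16 n 8081 c [ 438.6 -376.2] long 150.4 short 89.7 long-axis ang 81.78 z med 0.0573
t 20.87 pos [ 0.4361 -0.3494  0.2461] yang -98.14 open 0.0853 gf 0.0 F [-1.  -0.5 -0.8] q6 0.93
 shift [ 0.0292 -0.7066 -0.0058] rows>=17.0
 turn [ 1.000e-04 -3.300e-03  7.374e-01] rows>=9.3
 shift after turn [-0.6356 -0.31   -0.0039]
```

View pics/w16.png

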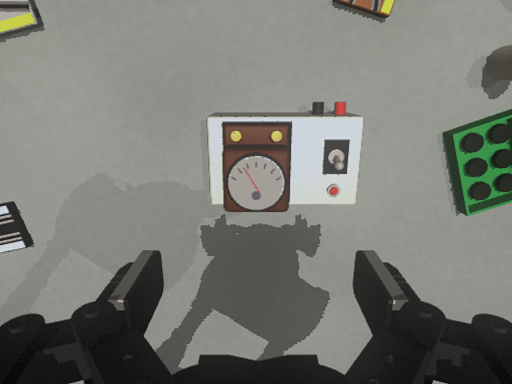

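The ammeter stands centred (origin within 1 mm of the pad centre) and square, seen at (257,167), and the switch still leans to the front. Next is the bin.

Emit:
step_arm(motion=[[1, [0.003, -0.03, 0], [0, 0, 0]], [1, [0.004, -0.04, 0], [0, 0, 0]], [1, [0.004, -0.04, 0], [0, 0, 0]], [1, [0.004, -0.04, 0], [0, 0, 0]], [1, [0.004, -0.04, 0], [0, 0, 0]], [1, [0.004, -0.04, 0], [0, 0, 0]], [1, [0.004, -0.04, 0], [0, 0, 0]], [1, [0.004, -0.04, 0], [0, 0, 0]], [1, [0.004, -0.04, 0], [0, 0, 0]], [1, [0.004, -0.04, 0], [0, 0, 0]], [1, [0.004, -0.04, 0], [0, 0, 0]], [1, [0.004, -0.04, 0], [0, 0, 0]]])

```text
time: 21.87
position: [0.5479, 0.1121, 0.2425]
tool_rot: [0.0, 0.997, -0.071, -0.001]
ft_force: [1.2, -1.8, -0.6]
opening: 0.0854
gripper_force: 0.0
```

Emit:
step_arm(motion=[[1, [0.004, -0.04, 0], [0, 0, 0]], [1, [0.004, -0.04, 0], [0, 0, 0]], [1, [0.004, -0.04, 0], [0, 0, 0]], [1, [0.004, -0.04, 0], [0, 0, 0]], [1, [0.004, -0.04, 0], [0, 0, 0]], [1, [0.001, -0.01, 0], [0, 0, -0.06]], [1, [0, 0, 0], [0, 0, -0.079]], [1, [0, 0, 0], [0, 0, -0.079]], [1, [0, 0, 0], [0, 0, -0.079]], [1, [0, 0, 0], [0, 0, -0.079]], [1, [0, 0, 0], [0, 0, -0.079]], [1, [0, 0, 0], [0, 0, -0.079]]])

```text
time: 22.87
position: [0.5983, 0.3147, 0.2421]
tool_rot: [-0.0, 0.939, 0.344, -0.001]
ft_force: [0.3, 0.1, -0.6]
opening: 0.0852
gripper_force: 0.0
```

Emit:
step_arm(motion=[[1, [0, 0, 0], [0, 0, -0.079]], [1, [0, 0, 0], [0, 0, -0.079]], [1, [0, 0, 0], [0, 0, -0.079]], [1, [0, 0, 0], [0, 0, -0.079]], [1, [0, 0, 0], [0, 0, -0.079]], [1, [0, 0, 0], [0, 0, -0.079]], [1, [0, 0, 0], [0, 0, -0.079]], [1, [0, 0, 0], [0, 0, -0.079]], [1, [0, 0, 0], [0, 0, -0.079]], [1, [0, 0, 0], [0, 0, 0]]])

```text
time: 23.7
position: [0.5984, 0.3147, 0.2422]
tool_rot: [-0.0, 0.614, 0.79, -0.001]
ft_force: [1.3, -0.0, -1.3]
opening: 0.0855
gripper_force: 0.0
```

Run:
```python
from h import *
f=save("w17","wrist"); meas("w17",(.586,.3545),.012); meas("w17",(.586,.3545),.036)
plan([.586,.3545,.04],15.2)
```

```text
w17 n 5876 c [586.2 355.1] long 92.3 short 60.0 long-axis ang 106.24 z med 0.0209
w17 n 1117 c [586.2 355.1] long 92.3 short 60.0 long-axis ang 106.24 z med 0.0422
t 23.75 pos [0.5984 0.3147 0.2424] yang 13.81 open 0.0852 gf 0.0 F [ 0.2  0.7 -0.1] q6 0.15
 shift [ 0.0416 -0.0023  0.2024] rows>=5.0
 turn [-0.001   0.0001 -0.0154] rows>=0.2
 shift after turn [ 0.0417 -0.0016  0.2024]
```

Emit:
step_arm(motion=[[1, [0, 0, 0], [-0.001, 0, -0.027]], [1, [0.032, 0, 0.01], [0, 0, 0]], [1, [0.01, 0, 0.035], [0, 0, 0]], [1, [0, 0, 0.04], [0, 0, 0]], [1, [0, 0, 0.04], [0, 0, 0]], [1, [0, 0, 0.04], [0, 0, 0]], [1, [0, 0, 0.025], [0, 0, 0]], [1, [0, 0, 0.01], [0, 0, 0]], [1, [0, 0, 0], [0, 0, 0]]])

```text
time: 24.5
position: [0.586, 0.3546, 0.0406]
tool_rot: [-0.001, 0.601, 0.799, -0.001]
ft_force: [-0.5, 0.5, 0.6]
opening: 0.0856
gripper_force: 0.0
```

Emit:
step_arm(motion=[[0, [0, 0, 0], [0, 0, 0]], [0, [0, 0, 0], [0, 0, 0]], [0, [0, 0, 0], [0, 0, 0]], [0, [0, 0, 0], [0, 0, 0]], [0, [0, 0, 0], [0, 0, 0]]])

```text
time: 24.92
position: [0.5885, 0.3559, 0.046]
tool_rot: [0.001, 0.6, 0.8, 0.002]
ft_force: [-2.0, -0.9, 7.5]
opening: 0.058
gripper_force: 64.7
```

```bash
cat >> h.py <<'E'
def heldbin(name):
    f=save(name,"wrist"); W=world(f); p=observe()["position"]; L=(W-p)@rot()
    m=(abs(L[...,1])<.024)&(abs(L[...,0])<.07)&(L[...,2]>-.01)&(L[...,2]<.008); q=L[m]
    print("bin rim z(tool) %.4f"%np.median(q[:,2]),"x ext",np.percentile(q[:,0],[.3,99.7]).round(4))
E
python3 - <<'E'
from h import *
heldbin("w18"); plan([.5369,.0111,.2],5.37)
E
```

```text
bin rim z(tool) 0.0041 x ext [-0.0464  0.0461]
t 24.97 pos [0.5885 0.3559 0.046 ] yang 16.30 open 0.0579 gf 64.7 F [-1.9 -1.3  7.7] q6 0.17
 shift [-0.3163 -0.1455 -0.155 ] rows>=9.1
 turn [ 0.0032 -0.0008  0.1214] rows>=1.5
 shift after turn [-0.3384 -0.0836 -0.154 ]
```

View pics/w18.png

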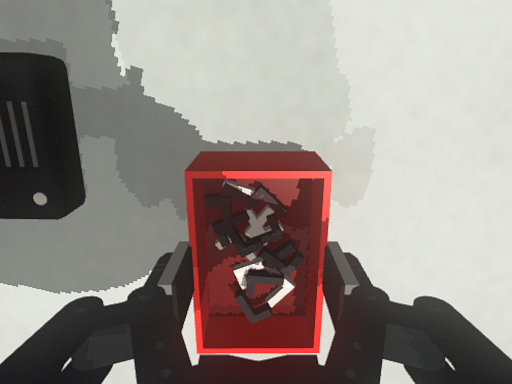

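The bin is gripped at its rim, centred, seen at (258,262). I'm lifting and carrying it.

Emit:
step_arm(motion=[[0, [0, 0, -0.02], [0, 0, 0]], [0, [0, 0, -0.035], [0, 0, 0]], [0, [0, 0, -0.035], [0, 0, 0]], [0, [-0.025, -0.0115, -0.01], [0, 0, 0]], [0, [-0.035, -0.0162, 0], [0, 0, 0]], [0, [-0.035, -0.0162, 0], [0, 0, 0]], [0, [-0.035, -0.0162, 0], [0, 0, 0]], [0, [-0.035, -0.0162, 0], [0, 0, 0]], [0, [-0.035, -0.0162, 0], [0, 0, 0]], [0, [-0.035, -0.0162, 0], [0, 0, 0]], [0, [-0.035, -0.0162, 0], [0, 0, 0]], [0, [-0.035, -0.0162, 0], [0, 0, 0]]])

```text
time: 25.97
position: [0.5378, 0.0212, 0.1448]
tool_rot: [0.002, 0.6, 0.8, 0.002]
ft_force: [1.5, 0.5, -1.6]
opening: 0.0582
gripper_force: 65.4
```

Emit:
step_arm(motion=[[0, [-0.01, -0.004, 0], [0, 0, 0.06]], [0, [0, 0, 0], [0, 0, 0.061]], [0, [0, 0, 0], [0, 0, 0]], [0, [0, 0, 0], [0, 0, 0]]])

```text
time: 26.3
position: [0.5372, 0.0121, 0.1442]
tool_rot: [0.001, 0.672, 0.741, 0.001]
ft_force: [-0.2, 0.3, -2.0]
opening: 0.058
gripper_force: 65.4
```

Run:
```python
from h import *
heldbin("w19"); plan([.5369,.0111,.052],5.37)
```

```text
bin rim z(tool) 0.0039 x ext [-0.0471  0.0456]
t 26.35 pos [0.5371 0.0125 0.144 ] yang 5.65 open 0.0581 gf 65.4 F [-1.3  0.5 -2.3] q6 -0.19
 shift [-0.0014 -0.0006  0.092 ] rows>=2.2
 turn [ 0.0021 -0.0001  0.0032] rows>=0.0
 shift after turn [-0.0014 -0.0003  0.092 ]
```

Emit:
step_arm(motion=[[0, [-0.0007, -0.0003, 0.02], [0.002, 0, 0.003]], [0, [0, 0, 0.035], [0, 0, 0]], [0, [0, 0, 0.025], [0, 0, 0]], [0, [0, 0, 0.01], [0, 0, 0]], [0, [0, 0, 0.003], [0, 0, 0]], [0, [0, 0, 0.002], [0, 0, 0]], [0, [0, 0, 0], [0, 0, 0]]])

```text
time: 26.93
position: [0.537, 0.0117, 0.0489]
tool_rot: [-0.0, 0.674, 0.739, -0.0]
ft_force: [-0.5, 0.7, -1.6]
opening: 0.0576
gripper_force: 65.3
```

Run:
```python
from h import *
plan([.5369,.0111,.0465],5.37)
```

```text
t 26.93 pos [0.537  0.0117 0.0489] yang 5.25 open 0.0576 gf 65.3 F [-0.5  0.7 -1.6] q6 -0.18
 shift [-0.0006 -0.0001  0.0024] rows>=0.1
 turn [-0.0002 -0.0001 -0.0014] rows>=0.0
 shift after turn [-0.0006 -0.0001  0.0024]
```

Emit:
step_arm(motion=[[0, [0, 0, 0.0015], [0, 0, -0.001]], [0, [0, 0, 0.001], [0, 0, 0]], [0, [0, 0, 0], [0, 0, 0]], [0.85, [0, 0, 0], [0, 0, 0]], [0.85, [0, 0, 0], [0, 0, 0]], [0.85, [0, 0, 0], [0, 0, 0]], [0.85, [0, 0, -0.015], [0, 0, 0]], [0.85, [0, 0, -0.03], [0, 0, 0]], [0.85, [0, 0, -0.04], [0, 0, 0]], [0.85, [-0.01, 0, -0.04], [0, 0, 0]], [0.85, [-0.02, 0, -0.035], [0, 0, 0]], [0.85, [-0.03, 0, -0.02], [0, 0, 0]]])

```text
time: 27.93
position: [0.5429, -0.0477, 0.2297]
tool_rot: [0.001, 0.673, 0.74, 0.001]
ft_force: [1.5, 0.0, 0.3]
opening: 0.0724
gripper_force: 0.0
```

Emit:
step_arm(motion=[[1, [-0.03, 0, -0.03], [0, 0, 0]], [1, [0, 0, -0.03], [0, 0, 0]], [1, [0, 0, -0.03], [0, 0, 0]], [1, [0, 0, 0], [0, 0, 0]], [1, [0, 0, 0], [0, 0, 0]]])

```text
time: 28.35
position: [0.5455, -0.078, 0.3165]
tool_rot: [0.001, 0.674, 0.739, 0.0]
ft_force: [-0.1, 0.3, -1.1]
opening: 0.0856
gripper_force: 0.0
```

Run:
```python
from h import *
f=save("w20","wrist"); plan(); meas("w20",(.537,.011),.03,.06); profile("w20")
W=world(f); c=np.array([.6154,.01845]); u=np.array([-.0936,.9956]); s=(W[...,:2]-c)@u; t=(W[...,:2]-c)@np.array([.9956,.0936])
for k in (-.14,-.09,-.03,0,.03,.07,.1,.14):
    q=(abs(s-k)<.003)&(W[...,2]>.009)&(W[...,2]<.017)&(abs(t)<.04); print(k,np.percentile(t[q]*1000,[1,99]).round(1) if q.sum() else "")
colour("w20",(.605,.132),"red",.065); colour("w20",(.6261,-.0955),"yellow",.065)
meas("w20",(.392,0),.008,.017,.075)
```

```text
t 28.40 pos [ 0.5449 -0.0777  0.315 ] yang 5.27 open 0.0859 gf 0.0 F [-0.9  1.  -1.2] q6 -0.34
w20 n 991 c [535.7  11.2] long 92.1 short 60.0 long-axis ang 95.16 z med 0.0420
left [(50, 12.7), (51, 12.6), (52, 12.6), (53, 12.5), (54, 10.1), (55, 8.7), (56, 0.2), (57, 0.7), (58, 5.2), (59, 12.1), (60, 12.6), (61, 12.6), (62, 12.8), (63, 13.1)]
right [(-68, 12.6), (-67, 12.3), (-66, 13.7), (-65, 12.3), (-64, 12.5), (-63, 12.2), (-62, 11.9), (-61, 13.3), (-60, 11.6), (-59, 1.3), (-58, 0.6), (-57, None), (-56, None), (-55, 12.2), (-54, 12.4), (-53, 12.2), (-52, 11.4), (-51, 12.8), (-50, 12.8), (-49, 12.6), (-48, 12.9)]
-0.14 [-29.1  27.5]
-0.09 [-28.4  28.1]
-0.03 [-27.8  28.7]
0 [-27.6  29.5]
0.03 [-28.5  28.9]
0.07 [-29.3  26.8]
0.1 
0.14 
red 276 [608.3  89.8] [54.  20.2] 5.39
yellow 887 [626.3 -95.5] [ 54.5 104.8] 5.27
w20 n 4510 c [392.1  -0.5] long 111.0 short 58.3 long-axis ang 94.50 z med 0.0126
```

View pics/w20.png

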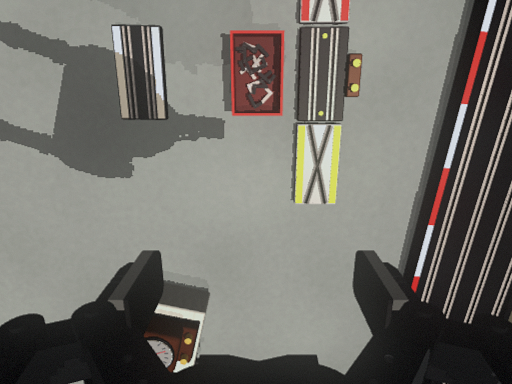

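Everything is in place. The bin at (258,72) is centred on the terminal to within 1 mm and about 21 mm clear of it. Both lane pieces are closed up and in line, and the plain straight is unmoved. The arm is clear at 0.31 m, so I'm handing in.

```bash
python3 -c "
from h import *
print(finish_job())"
```

```text
the job is handed in; nothing more can be done
None
```

I've set up the ledge as asked and handed the job in: both lane-change pieces closed up to the terminal straight with gaps of about 4 mm, the ammeter square on the pad, the clip bin centred about 21 mm in front, the pack still off, and the bystanders not touched.

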